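# Rerack the sample bottles in reverse order

### The job

Move the four sample bottles from the purple rack to the white rack, one to a bay, so that they stand there in reverse order: the bottle that starts next to the purple rack's black knob goes in the white rack's bay farthest from its black knob, the next one goes in the second farthest, and so on, until the one farthest from the knob stands next to the white rack's knob. Keep the bottles upright all the time, leave them standing flat on the floor of their bays, and don't disturb the glass beaker.

Things in the scene. Friction and masses are not known exactly. Their poses are not given: they have to be found in the camera images.
- bottle_red_mid (a point): loose round white plastic bottle with a red cap and a red band round its body, 80 mm tall: straight body 36 mm in diameter up to 56 mm, cap 31 mm in diameter on top, 80 g give or take. This point is the bottle's centre, half-way up (40 mm above its base), z up the bottle. At the start it stands in a bay of the purple rack, in a row with the other three.
- bottle_blue_mid (a point): loose round white plastic bottle with a blue cap and a blue band round its body, 80 mm tall: straight body 36 mm in diameter up to 56 mm, cap 31 mm in diameter on top, 80 g give or take. This point is the bottle's centre, half-way up (40 mm above its base), z up the bottle. At the start it stands in a bay of the purple rack, in a row with the other three.
- bottle_yellow_mid (a point): loose round white plastic bottle with a yellow cap and a yellow band round its body, 80 mm tall: straight body 36 mm in diameter up to 56 mm, cap 31 mm in diameter on top, 80 g give or take. This point is the bottle's centre, half-way up (40 mm above its base), z up the bottle. At the start it stands in a bay of the purple rack, in a row with the other three.
- bottle_green_mid (a point): loose round white plastic bottle with a green cap and a green band round its body, 80 mm tall: straight body 36 mm in diameter up to 56 mm, cap 31 mm in diameter on top, 80 g give or take. This point is the bottle's centre, half-way up (40 mm above its base), z up the bottle. At the start it stands in a bay of the purple rack, in a row with the other three.
- tag_red: red tag (14 x 34 x 4 mm) on the ledge (18 mm wide, 10 mm high) along the side of the purple rack; marks the bay where the red bottle starts, fixed. Origin under its centre. Its bay's centre is 40 mm along its +x (56 x 56 mm, floor 6 mm, walls 14 mm above the table); bays 60 mm apart along y; +y points to the rack's end with the black knob (32 mm high, 52 mm past the last bay's centre).
- tag_blue: blue tag (14 x 34 x 4 mm) on the ledge (18 mm wide, 10 mm high) along the side of the purple rack; marks the bay where the blue bottle starts, fixed. Origin under its centre. Its bay's centre is 40 mm along its +x (56 x 56 mm, floor 6 mm, walls 14 mm above the table); bays 60 mm apart along y; +y points to the rack's end with the black knob (32 mm high, 52 mm past the last bay's centre).
- tag_yellow: yellow tag (14 x 34 x 4 mm) on the ledge (18 mm wide, 10 mm high) along the side of the purple rack; marks the bay where the yellow bottle starts, fixed. Origin under its centre. Its bay's centre is 40 mm along its +x (56 x 56 mm, floor 6 mm, walls 14 mm above the table); bays 60 mm apart along y; +y points to the rack's end with the black knob (32 mm high, 52 mm past the last bay's centre).
- tag_green: green tag (14 x 34 x 4 mm) on the ledge (18 mm wide, 10 mm high) along the side of the purple rack; marks the bay where the green bottle starts, fixed. Origin under its centre. Its bay's centre is 40 mm along its +x (56 x 56 mm, floor 6 mm, walls 14 mm above the table); bays 60 mm apart along y; +y points to the rack's end with the black knob (32 mm high, 52 mm past the last bay's centre).
- stage_rack: white fixed rack, empty at the start, 64 mm wide: four bays 56 x 56 mm inside, in a row along y, centres at y = +90, +30, -30, -90 mm, x = 0; floor 6 mm, wall tops 14 mm above the table. Black knob (22 mm wide, 32 mm high) at its +y end, y = 142 mm. Lies flat, turned any way; origin on the table under the row's middle, z up.
- beaker: loose glass beaker, 60 mm across, 70 mm tall, on the table between the racks at the far side; not part of the job. Origin at the centre of its underside
Not all that is in view belongs to the job. Leave any orange or pink look-alike of the part that bears bottle_yellow_mid alone. Leave any pink look-alike of the part that bears bottle_blue_mid alone.

How it is judged:
By the outcome, as a careful person would: the job done as asked, in the order asked, and still so for the second after the job is handed in, with the robot touching nothing.
It also fails if it takes over 109 s, if anything falls off the work surface, if the arm or the gripper's body presses on something with over 40 N, if the wrist force passes 120 N, or if a joint passes its speed limit or range.

### The arm

A 7-joint arm with a two-finger parallel gripper is mounted at the origin on the work surface. World frame = base frame: x ahead of the robot, y to its left, z up, the work surface at z = 0. Lengths are in mm, angles in degrees, forces in N, time in s.
With the tool pointing down it reaches from about 350 to 775 mm from the base axis. Payload 3.1 kg.
Tool frame: the origin (TCP) lies midway between the tips of the shut fingers; the grasp point (between the pads) lies 19 mm behind it; z points along the fingers, y is the direction in which the jaws open and shut (so a half turn about z gives the same grasp; the last joint's range is limited). The gripper opens to 85 mm and grips with 20 to 120 N. Pads are 22 mm wide; open, the fingers measure 114 mm over their backs; the gripper's body (76 mm by 85 mm) begins 54 mm behind the grasp point. The pads swing forward as they close: fully open they stand 13 mm farther back than shut.
Start: joints at [-77.619, 17.813, 0.802, 86.603, -0.252, 75.585, -1.558], TCP at [140.196, 531.848, 231.304] pointing down, gripper open.
Joint ranges: [-154.91, 154.91], [-16.99, 109.72], [-72.82, 74.43], [7.12, 147.25], [-82.49, 262.49], [11.32, 116.49], [-174.64, 174.64]. Speed limits (degrees/s): [159.86, 159.86, 180, 180, 180, 180, 180].

### API

Orientations are given as a 3x3 rotation matrix whose columns are the frame's x, y, z axes.
In Python, from bench import monitor, viewer, env gives the robot as it stands.
- The arm moves only by the shell command python3 -m pendant 'ROWS' [FORCE]. ROWS is JSON, a list of rows, each an object of numbers: "grip": the closure, from -1 (fully open) to 1 (shut); "x", "y", "z": the shift along the world's x, y, z in mm; "twist": the turn about the world's z in rad. A call has 1 to 10 rows; each row shifts and turns the pose as measured when the row begins; what a row does not reach is not made up. A row lasts 1/10 s, in which the tool goes at most 50 mm and 8.59 degrees, less where a joint would pass 70% of its speed; a pose out of reach is approached as far as the arm can. A call is refused whole if a number of a shift passes 50 or a number of a turn 0.15, either way. A call with a gripper value outside its range is refused whole. The fingers move at their own pace and stop on an object; FORCE is the grip in N (left out, the last holds). Time passes only in rows, so rows that do not move let the fingers close. It gives the time, the measured TCP pose, the force and the opening at its end, in the units of the state.
- monitor.read_state(): the state, without advancing time (a new reading comes with each control period).
- viewer.get_image(name): name is "side" or "top" or "wrist"; returns (picture, depth): 480x640x3 uint8, blue, green, red; 480x640 float32, mm along the optical axis (not along the pixel's ray), 0 where there is no reading.
- viewer.camera_model(name): a dict with "mtx" (3x3 intrinsics, pixels), "k1" (the pictures are not rectified: a ray, as slopes to the right and down, at radius r is drawn at 1 + k1 r^2 times it, then the intrinsics apply), "cam_to_world" (4x4, takes a point from camera to world coordinates). Camera axes: x right, y down, z forward; pixel columns grow to the right and rows downward; lengths in mm; the calibration is good to about 2 mm. A picture is of the moment at which its call begins: read the wrist's pose just before it. camera_model takes no time and is no camera call; for the wrist camera it gives the pose at the moment of the call.
- env.close_job(): hands the job in, once; it reports no verdict.
The state is a dict: "t": time; "joint_positions": joint angles; "joint_vel": joint speeds; "joint_efforts": joint torques, N m; "tool_pos": TCP position; "orientation": TCP orientation; "wrist_force": force on the tool from outside, world axes, zero at the start; "ft_torque": the same for the moment, N m; "gripper_width": finger opening in mm.
Only numpy, scipy, OpenCV 4.12 (cv2) and the standard library are available. Lean on these libraries where they do the work, as an engineer would, in place of code of your own. Each camera call takes 0.05 s, during which the arm holds its last target. There are 200 camera calls.

## Working session

There is one attempt and no reset: what is moved stays moved. The work goes in short steps, Python scripts to look and compute and a shell command to move; the robot and the scene stay as the last step left them, time stands still between calls to the robot, and variables do not carry over. Pictures are saved under pics/ and viewed, about 12 in all and at most 16, crops included, and the job is handed in when it is done.

```bash
mkdir -p pics; ls; python3 - <<'E'
from bench import monitor, viewer
import cv2,numpy as np
s=monitor.read_state();print(s['t'],s['tool_pos'],s['orientation'],s['gripper_width'],s['wrist_force'])
for n in('top','side'):
    im,d=viewer.get_image(n);cv2.imwrite(f'pics/{n}0.png',im);np.save(f'pics/{n}0.npy',d);m=viewer.camera_model(n);print(n,m)
E
```

```text
pics
0.0 [140.03830292 531.11821784 230.19433001] [[-9.66972031e-01  2.54881983e-01 -5.16187418e-04]
 [ 2.54882488e-01  9.66969241e-01 -2.32468983e-03]
 [-9.33841979e-05 -2.37947718e-03 -9.99997165e-01]] 85.66871862202264 [0.51915974 0.30475221 0.07404488]
top {'mtx': array([[481.60984041,   0.        , 316.56178503],
       [  0.        , 481.60984041, 241.53849753],
       [  0.        ,   0.        ,   1.        ]]), 'k1': 0.024456946596524, 'cam_to_world': array([[-2.27545283e-02, -9.79246933e-01,  2.01389362e-01,
         4.28766794e+02],
       [-9.99740060e-01,  2.19999265e-02, -5.98469004e-03,
        -2.57948007e+01],
       [ 1.42993821e-03, -2.01473191e-01, -9.79492985e-01,
         7.72552164e+02],
       [ 0.00000000e+00,  0.00000000e+00,  0.00000000e+00,
         1.00000000e+00]])}
side {'mtx': array([[597.1034157 ,   0.        , 323.64048986],
       [  0.        , 597.1034157 , 237.65048217],
       [  0.        ,   0.        ,   1.        ]]), 'k1': 0.0040824029209133176, 'cam_to_world': array([[ 9.99987528e-01, -1.87849995e-03,  4.62774643e-03,
         5.45213184e+02],
       [-4.37001167e-03, -7.77712499e-01,  6.28604941e-01,
        -5.74339580e+02],
       [ 2.41822189e-03, -6.28617324e-01, -7.77711008e-01,
         7.76447054e+02],
       [ 0.00000000e+00,  0.00000000e+00,  0.00000000e+00,
         1.00000000e+00]])}
```

View pics/top0.png

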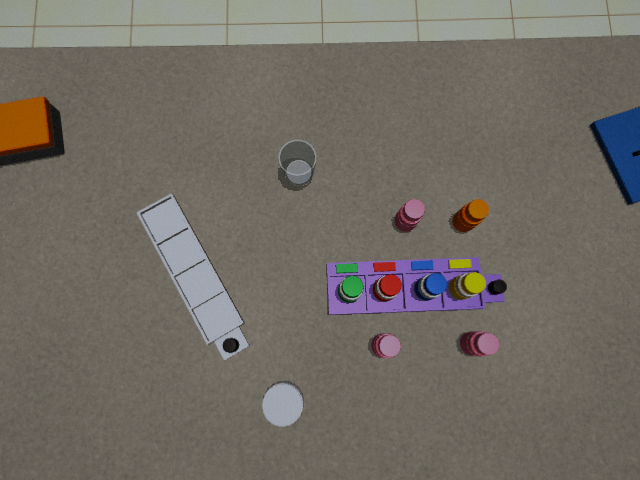

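View pics/side0.png

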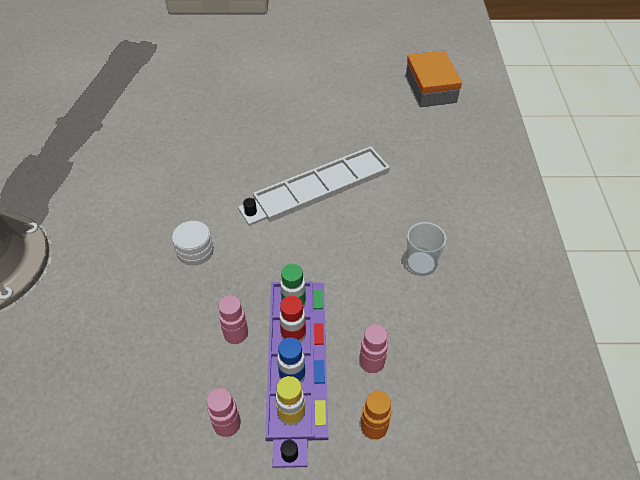

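Order from the purple knob: yellow, blue, red, green. The white knob is at top-image (230,345), so yellow goes to the far bay near (165,215). The pink and orange bottles are decoys.

```bash
cat > h.py <<'E'
import cv2,numpy as np
from bench import viewer
def pix(m,uv,z):
    """pixel -> world point on the plane at height z"""
    uv=np.atleast_2d(np.array(uv,float)); p=(uv-m['mtx'][:2,2])/np.diag(m['mtx'])[:2]
    q=p.copy()
    for _ in range(10): q=p/(1+m['k1']*(q**2).sum(1,keepdims=True))
    T=m['cam_to_world']; d=np.c_[q,np.ones(len(q))]@T[:3,:3].T
    return T[:3,3]+d*((z-T[2,3])/d[:,2:])
def blobs(im,lo,hi,amin=60):
    k=cv2.inRange(cv2.cvtColor(im,cv2.COLOR_BGR2HSV),lo,hi)
    n,l,s,c=cv2.connectedComponentsWithStats(k)
    return [(tuple(c[i].round(1)),s[i].tolist()) for i in range(1,n) if s[i][4]>amin]
E
python3 - <<'E'
from h import *
im={n:cv2.imread(f'pics/{n}0.png') for n in('top','side')}
H={'red':[((0,180,90),(4,255,255))],'yel':[((25,160,90),(33,255,255))],'blu':[((100,140,70),(120,255,255))],'grn':[((50,130,60),(75,255,255))]}
for n in im:
  m=viewer.camera_model(n)
  for c in H:
    for b in blobs(im[n],*H[c][0]):
      print(n,c,b,'z14',pix(m,b[0],14).round(1)[0][:2],'z86',pix(m,b[0],86).round(1)[0][:2])
t=im['top'];s=im['side']
cv2.imwrite('pics/c1.png',cv2.resize(t[185:365,125:260],None,fx=4,fy=4)[:,:][:720][:600*2][::1] if 0 else cv2.resize(t[185:365,125:305],(600,600),interpolation=cv2.INTER_CUBIC))
cv2.imwrite('pics/c2.png',cv2.resize(t[190:370,320:510],(790,590)[:2] if 0 else (633,600),interpolation=cv2.INTER_CUBIC))
E
```

```text
top red ((np.float64(384.4), np.float64(266.4)), [374, 262, 21, 9, 166]) z14 [ 541.9 -137.4] z86 [ 531.2 -126.8]
top red ((np.float64(390.4), np.float64(284.6)), [381, 275, 20, 21, 334]) z14 [ 512.8 -145.3] z86 [ 504.8 -134. ]
top yel ((np.float64(459.4), np.float64(263.5)), [449, 259, 22, 10, 179]) z14 [ 544.  -256.7] z86 [ 533.  -234.8]
top yel ((np.float64(474.2), np.float64(282.4)), [464, 272, 21, 22, 343]) z14 [ 513.4 -277.4] z86 [ 505.4 -253.6]
top blu ((np.float64(623.7), np.float64(146.8)), [594, 107, 46, 96, 2443]) z14 [ 733.7 -543.5] z86 [ 704.8 -494.4]
top blu ((np.float64(421.9), np.float64(264.9)), [411, 260, 22, 10, 194]) z14 [ 543.  -197.1] z86 [ 532.2 -180.8]
top blu ((np.float64(436.1), np.float64(283.3)), [426, 273, 22, 22, 361]) z14 [ 513.2 -217.5] z86 [ 505.2 -199.3]
top grn ((np.float64(346.6), np.float64(267.8)), [336, 264, 22, 9, 183]) z14 [541.  -77.2] z86 [530.4 -72.3]
top grn ((np.float64(352.2), np.float64(285.8)), [342, 276, 21, 21, 345]) z14 [512.2 -85. ] z86 [504.3 -79.4]
side red ((np.float64(291.2), np.float64(307.9)), [281, 296, 22, 25, 432]) z14 [500.5 -93.4] z86 [ 504.8 -138.8]
side red ((np.float64(293.4), np.float64(332.9)), [281, 323, 24, 16, 177]) z14 [ 505. -136.] z86 [ 508.8 -177.4]
side red ((np.float64(318.5), np.float64(333.6)), [315, 324, 8, 21, 162]) z14 [ 541.5 -137.3] z86 [ 541.8 -178.6]
side blu ((np.float64(289.8), np.float64(350.4)), [278, 338, 24, 27, 495]) z14 [ 500.7 -164.4] z86 [ 504.9 -203.1]
side blu ((np.float64(318.9), np.float64(371.2)), [314, 360, 11, 24, 227]) z14 [ 542.1 -196.8] z86 [ 542.4 -232.4]
side blu ((np.float64(293.1), np.float64(374.0)), [279, 367, 25, 14, 128]) z14 [ 506.4 -200.9] z86 [ 510.  -236.2]
side grn ((np.float64(291.6), np.float64(275.4)), [282, 264, 21, 24, 398]) z14 [499.4 -33.8] z86 [503.7 -84.8]
side grn ((np.float64(317.7), np.float64(298.8)), [314, 289, 9, 20, 168]) z14 [540.2 -77.3] z86 [ 540.7 -124.2]
```

View pics/c1.png

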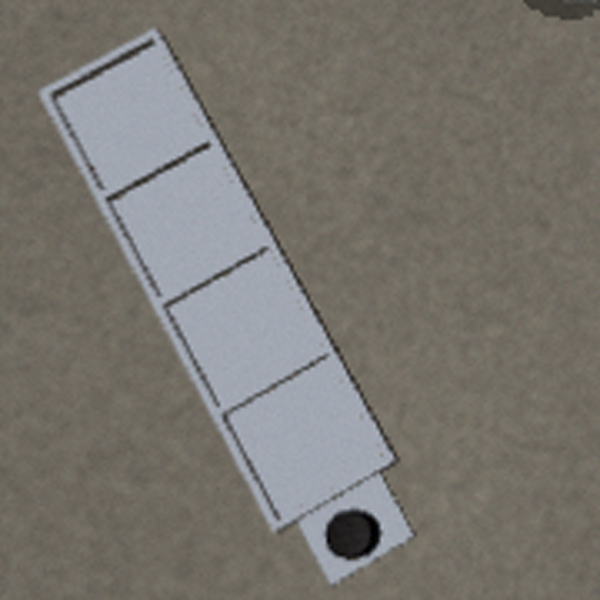

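View pics/c2.png

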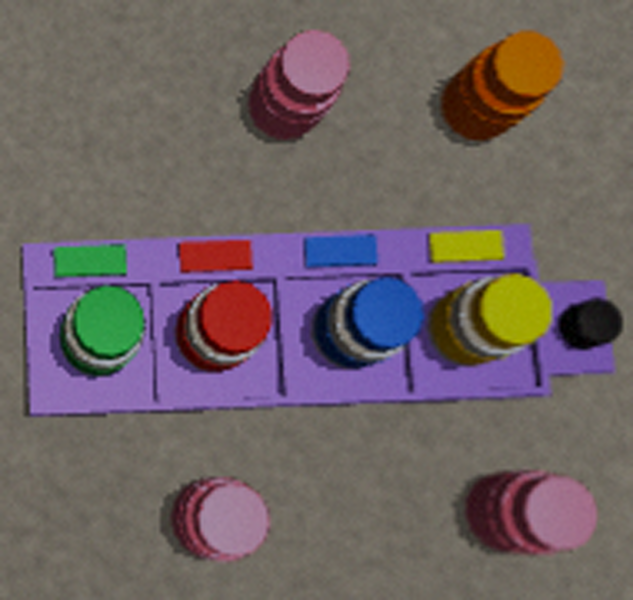

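```bash
python3 - <<'E'
from h import *
m=viewer.camera_model('top')
c=np.array([(157,28),(40,92),(275,530),(397,460),(355,533)])*.3+[125,185]
w=pix(m,c[:4],14)[:,:2];k=pix(m,c[4],32)[0,:2]
print(w.round(1),k.round(1),[np.linalg.norm(w[i]-w[i-1]).round(1) for i in range(4)])
o=w.mean(0);y=(w[2]+w[3]-w[0]-w[1]);y/=np.linalg.norm(y);print('centre',o,'y',y,np.degrees(np.arctan2(y[1],y[0])),'knob along',(k-o)@y)
for n,a in zip(['yellow','blue','red','green'],[-90,-30,30,90]): print(n,(o+a*y).round(1))
ms=viewer.camera_model('side')
ws=pix(ms,[(252,192),(374,149),(389,168),(266,217)],14)[:,:2];print(ws.round(1),ws.mean(0))
print(pix(m,[(412,208),(477,209),(388,346),(486,344)],80).round(0)[:,:2])
E
```

```text
[[670.5 204.2]
 [639.2 259.6]
 [427.8 140.8]
 [458.2  84.9]] [425.6 100.9] [np.float64(243.4), np.float64(63.6), np.float64(242.5), np.float64(63.6)]
centre [548.91552124 172.35788586] y [-0.87178711 -0.48988491] -150.66698234969948 knob along 142.51716155169566
yellow [627.4 216.4]
blue [575.1 187.1]
red [522.8 157.7]
green [470.5 128.3]
[[424.9 144.9]
 [644.7 254.4]
 [669.  204. ]
 [452.6  87. ]] [547.78404098 172.58642175]
[[ 619. -173.]
 [ 615. -269.]
 [ 419. -127.]
 [ 419. -264.]]
```

```bash
python3 -m pendant '[{"x":38,"y":-32,"twist":-0.07,"grip":-0.4},{"x":38,"y":-32,"twist":-0.07,"grip":-0.4},{"x":38,"y":-32,"twist":-0.07,"grip":-0.4},{"x":38,"y":-32,"twist":-0.07,"grip":-0.4},{"x":38,"y":-32,"twist":-0.07,"grip":-0.4},{"x":38,"y":-32,"twist":-0.07,"grip":-0.4},{"x":38,"y":-32,"twist":-0.07,"grip":-0.4},{"x":38,"y":-32,"twist":-0.07,"grip":-0.4},{"x":38,"y":-32,"twist":-0.07,"grip":-0.4},{"x":38,"y":-32,"twist":-0.07,"grip":-0.4}]' 40
```

```text
validation failed for argument at $[0]...
```

```bash
python3 -m pendant '[{"grip":-0.4,"x":38,"y":-32,"z":0,"twist":-0.07}]' 40; python3 -m pendant --help | head -20
```

```text
t: 0.2
tool_pos: [170.3, 503.1, 229.3]
orientation: [[-0.951, 0.31, -0.007], [0.31, 0.951, 0.0], [0.006, -0.002, -1.0]]
wrist_force: [0.1, 0.7, -0.3]
gripper_width: 73.2invalid input: not JSON, or not a number
```

```bash
python3 -m pendant '[{"grip":-0.4,"x":38,"y":-32,"z":0,"twist":-0.07},{"grip":-0.4,"x":38,"y":-32,"z":0,"twist":-0.07},{"grip":-0.4,"x":38,"y":-32,"z":0,"twist":-0.07},{"grip":-0.4,"x":38,"y":-32,"z":0,"twist":-0.07},{"grip":-0.4,"x":38,"y":-32,"z":0,"twist":-0.07},{"grip":-0.4,"x":38,"y":-32,"z":0,"twist":-0.07},{"grip":-0.4,"x":38,"y":-32,"z":0,"twist":-0.07},{"grip":-0.4,"x":38,"y":-32,"z":0,"twist":-0.07},{"grip":-0.4,"x":38,"y":-32,"z":0,"twist":-0.07},{"grip":-0.4,"x":20,"y":-40,"z":0,"twist":-0.07}]' 40
```

```text
t: 1.2
tool_pos: [533.8, 167.5, 224.7]
orientation: [[-0.511, 0.859, -0.01], [0.859, 0.511, 0.003], [0.008, -0.007, -1.0]]
wrist_force: [0.1, 0.3, 1.5]
gripper_width: 59.7
```

```bash
python3 -m pendant '[{"grip":-0.4,"x":-3,"y":-46,"z":0,"twist":-0.06},{"grip":-0.4,"x":-3,"y":-46,"z":0,"twist":-0.06},{"grip":-0.4,"x":-3,"y":-46,"z":0,"twist":-0.06},{"grip":-0.4,"x":-3,"y":-46,"z":0,"twist":-0.06},{"grip":-0.4,"x":-3,"y":-46,"z":0,"twist":-0.06},{"grip":-0.4,"x":-3,"y":-46,"z":0,"twist":-0.06},{"grip":-0.4,"x":-3,"y":-46,"z":0,"twist":-0.06},{"grip":-0.4,"x":-3,"y":-46,"z":0,"twist":-0.06},{"grip":-0.4,"x":-3,"y":-46,"z":0,"twist":-0.06},{"grip":-0.4,"x":0,"y":0,"z":0,"twist":0}]'
python3 - <<'E'
from bench import monitor
from h import *
s=monitor.read_state();m=viewer.camera_model('wrist');im,d=viewer.get_image('wrist');cv2.imwrite('pics/w1.png',im)
print(s['tool_pos'],np.degrees(np.arctan2(s['orientation'][1][1],s['orientation'][0][1])))
for c,r in {'red':((0,150,90),(5,255,255)),'yel':((25,130,90),(34,255,255)),'blu':((100,140,70),(120,255,255)),'grn':((50,130,60),(75,255,255))}.items():
  for b in blobs(im,*r): print(c,b[1],pix(m,b[0],14).round(1)[0][:2],'z86',pix(m,b[0],86).round(1)[0][:2])
E
```

```text
t: 2.2
tool_pos: [500.6, -270.8, 219.7]
orientation: [[0.039, 0.999, -0.015], [0.999, -0.039, 0.002], [0.001, -0.015, -1.0]]
wrist_force: [-1.3, -0.2, 0.9]
gripper_width: 59.2
[ 500.62459538 -270.84926089  219.74077982] -2.217952714918077
red [300, 3, 43, 52, 1695] [ 504.6 -115.1] z86 [ 504.7 -132.7]
red [358, 33, 15, 41, 548] [ 541.6 -134.9] z86 [ 534.  -148.4]
yel [362, 195, 14, 16, 179] [ 543.4 -264.2] z86 [ 535.5 -251. ]
blu [305, 109, 40, 42, 1311] [ 504.8 -196. ] z86 [ 504.8 -196.9]
blu [359, 108, 16, 38, 550] [ 542.5 -194.8] z86 [ 534.7 -195.9]
blu [541, 416, 15, 22, 153] [ 745.2 -526.1] z86 [ 695.6 -458.7]
blu [462, 428, 67, 52, 2254] [ 683.2 -568.3] z86 [ 646.3 -492.3]
```

View pics/w1.png

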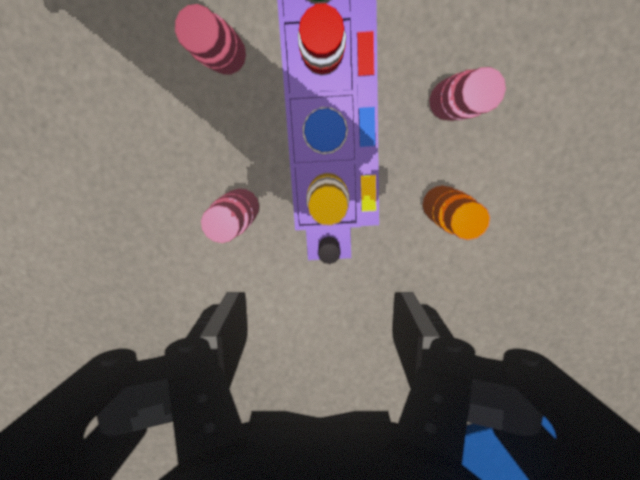

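View: the wrist camera shows yellow cap at (328,200), blue (325,130), knob (329,248); positions agree with top view to ~2 mm. Align and descend partway.

```bash
python3 -m pendant '[{"grip":-0.4,"x":4,"y":19,"z":-30,"twist":0.04},{"grip":-0.4,"x":0,"y":0,"z":-40,"twist":0},{"grip":-0.4,"x":0,"y":0,"z":-30,"twist":0},{"grip":-0.4,"x":0,"y":0,"z":0,"twist":0}]'
```

```text
t: 2.65
tool_pos: [508.1, -241.1, 116.1]
orientation: [[-0.015, 1.0, -0.012], [1.0, 0.015, 0.01], [0.01, -0.012, -1.0]]
wrist_force: [-0.3, 0.4, 0.2]
gripper_width: 59.7
```

```bash
python3 -m pendant '[{"grip":-0.4,"x":-3,"y":-11,"z":0,"twist":-0.02},{"grip":-0.4,"x":0,"y":0,"z":0,"twist":0},{"grip":-0.4,"x":0,"y":0,"z":0,"twist":0}]'
```

```text
t: 2.95
tool_pos: [507.3, -251.3, 118.8]
orientation: [[0.003, 1.0, -0.009], [1.0, -0.003, 0.01], [0.01, -0.009, -1.0]]
wrist_force: [-0.4, 1.1, 1.0]
gripper_width: 59.6
```

```bash
python3 -m pendant '[{"grip":-0.4,"x":-2,"y":-1,"z":-35,"twist":0},{"grip":-0.4,"x":0,"y":0,"z":-30,"twist":0},{"grip":-0.4,"x":0,"y":0,"z":-20,"twist":0},{"grip":-0.4,"x":0,"y":0,"z":-10,"twist":0},{"grip":-0.4,"x":0,"y":0,"z":0,"twist":0}]'
```

```text
t: 3.45
tool_pos: [512.4, -256.9, 30.2]
orientation: [[0.003, 1.0, 0.01], [1.0, -0.003, 0.003], [0.003, 0.01, -1.0]]
wrist_force: [0.0, -0.1, 0.4]
gripper_width: 59.6
```

```bash
python3 - <<'E'
from h import *
im,d=viewer.get_image('side');cv2.imwrite('pics/s1.png',cv2.resize(im[230:480,180:480],None,fx=2.4,fy=2.4))
E
```

```text
(no output)
```

View pics/s1.png

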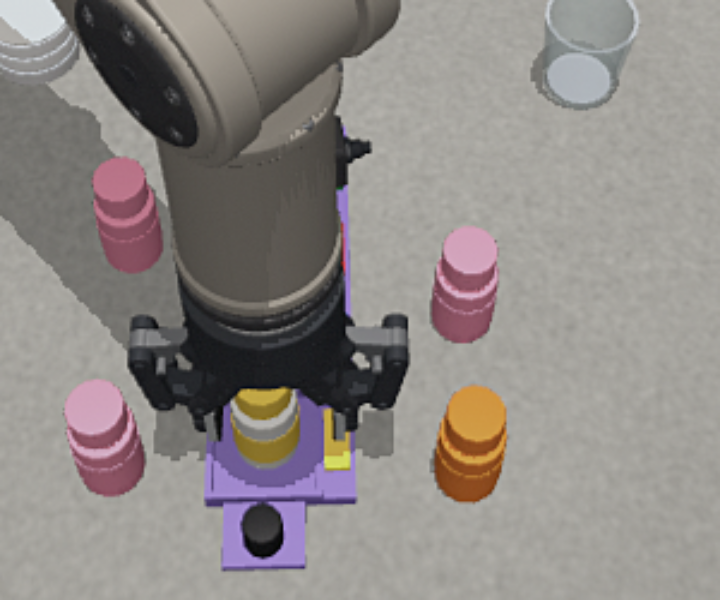

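Side crop: bottle at column 265 between fingers at 208 and 345 — jaws about 6 mm too far in +x. Correct.

```bash
python3 -m pendant '[{"grip":-0.4,"x":-6,"y":4,"z":-6,"twist":0},{"grip":-0.4,"x":0,"y":0,"z":0,"twist":0},{"grip":-0.4,"x":0,"y":0,"z":0,"twist":0}]'
```

```text
t: 3.8
tool_pos: [509.0, -254.4, 28.3]
orientation: [[0.002, 1.0, 0.018], [1.0, -0.002, -0.001], [-0.001, 0.018, -1.0]]
wrist_force: [0.0, -0.1, 0.1]
gripper_width: 59.7
```

```bash
python3 -m pendant '[{"grip":-0.4,"x":-6,"y":2,"z":-6,"twist":0},{"grip":-0.4,"x":0,"y":0,"z":0,"twist":0},{"grip":1,"x":0,"y":0,"z":0,"twist":0},{"grip":1,"x":0,"y":0,"z":0,"twist":0},{"grip":1,"x":0,"y":0,"z":0,"twist":0},{"grip":1,"x":0,"y":0,"z":0,"twist":0}]' 40
```

```text
t: 4.4
tool_pos: [503.1, -252.5, 23.1]
orientation: [[0.002, 1.0, 0.02], [1.0, -0.002, -0.001], [-0.001, 0.02, -1.0]]
wrist_force: [-0.5, -0.1, -0.0]
gripper_width: 35.2
```

```bash
python3 -m pendant '[{"grip":1,"x":0,"y":0,"z":15,"twist":0},{"grip":1,"x":0,"y":0,"z":30,"twist":0},{"grip":1,"x":0,"y":0,"z":35,"twist":0},{"grip":1,"x":0,"y":0,"z":25,"twist":0},{"grip":1,"x":0,"y":0,"z":10,"twist":0},{"grip":1,"x":0,"y":0,"z":0,"twist":0},{"grip":1,"x":0,"y":0,"z":0,"twist":0}]'
```

```text
t: 5.1
tool_pos: [501.7, -252.4, 144.8]
orientation: [[0.003, 1.0, 0.019], [1.0, -0.003, -0.002], [-0.001, 0.019, -1.0]]
wrist_force: [0.4, -0.7, -0.7]
gripper_width: 35.0
```

```bash
python3 -m pendant '[{"grip":1,"x":3,"y":20,"z":0,"twist":-0.05},{"grip":1,"x":10,"y":38,"z":0,"twist":-0.1},{"grip":1,"x":10,"y":38,"z":0,"twist":-0.1},{"grip":1,"x":10,"y":38,"z":0,"twist":-0.1},{"grip":1,"x":10,"y":38,"z":0,"twist":-0.1},{"grip":1,"x":10,"y":38,"z":0,"twist":-0.1},{"grip":1,"x":10,"y":38,"z":0,"twist":-0.1},{"grip":1,"x":10,"y":38,"z":0,"twist":-0.1},{"grip":1,"x":8,"y":20,"z":0,"twist":-0.06},{"grip":1,"x":0,"y":0,"z":0,"twist":0}]'
```

```text
t: 6.1
tool_pos: [570.9, 66.1, 128.5]
orientation: [[0.754, 0.656, -0.019], [0.656, -0.754, -0.008], [-0.019, -0.006, -1.0]]
wrist_force: [0.1, -0.6, -0.5]
gripper_width: 35.2
```

```bash
python3 -m pendant '[{"grip":1,"x":6,"y":18,"z":4,"twist":-0.03},{"grip":1,"x":14,"y":35,"z":4,"twist":-0.05},{"grip":1,"x":14,"y":35,"z":4,"twist":-0.05},{"grip":1,"x":14,"y":35,"z":4,"twist":-0.05},{"grip":1,"x":8,"y":18,"z":0,"twist":-0.02},{"grip":1,"x":0,"y":0,"z":0,"twist":0},{"grip":1,"x":0,"y":0,"z":0,"twist":0}]'
```

```text
t: 6.8
tool_pos: [621.6, 197.5, 135.5]
orientation: [[0.877, 0.479, -0.04], [0.479, -0.878, -0.015], [-0.042, -0.006, -0.999]]
wrist_force: [0.6, -1.9, -0.4]
gripper_width: 35.3
```

```bash
python3 -m pendant '[{"grip":1,"x":6,"y":18,"z":0,"twist":0},{"grip":1,"x":0,"y":0,"z":0,"twist":0},{"grip":1,"x":0,"y":0,"z":-20,"twist":0},{"grip":1,"x":0,"y":0,"z":-30,"twist":0},{"grip":1,"x":0,"y":0,"z":-15,"twist":0},{"grip":1,"x":0,"y":0,"z":0,"twist":0},{"grip":1,"x":0,"y":0,"z":0,"twist":0}]'
```

```text
t: 7.5
tool_pos: [625.3, 194.7, 69.9]
orientation: [[0.886, 0.462, -0.044], [0.462, -0.887, -0.025], [-0.05, 0.002, -0.999]]
wrist_force: [-0.5, 0.5, -0.7]
gripper_width: 35.2
```

```bash
python3 - <<'E'
from bench import monitor
s=monitor.read_state();print(s['joint_positions'],s['joint_vel'])
E
python3 -m pendant '[{"grip":1,"x":2,"y":22,"z":0,"twist":0},{"grip":1,"x":0,"y":0,"z":0,"twist":0},{"grip":1,"x":0,"y":0,"z":0,"twist":0}]'
```

```text
[-44.72819323  45.54254885  45.12078204  78.43707791 -31.06792335
  71.76594154 -59.84799284] [ 4.80778843e-01 -1.10626934e-02  3.65512258e-01  1.20346328e+00
  1.61105333e-01  3.54829838e-04  4.14378757e-01]
t: 7.8
tool_pos: [629.5, 213.6, 74.0]
orientation: [[0.887, 0.459, -0.039], [0.459, -0.888, -0.026], [-0.046, 0.005, -0.999]]
wrist_force: [-0.9, -1.0, -0.2]
gripper_width: 35.4
```

```bash
python3 -m pendant '[{"grip":1,"x":-1,"y":4,"z":-14,"twist":0},{"grip":1,"x":0,"y":2,"z":-14,"twist":0},{"grip":1,"x":0,"y":2,"z":-8,"twist":0},{"grip":1,"x":0,"y":0,"z":0,"twist":0},{"grip":1,"x":0,"y":0,"z":0,"twist":0}]'
```

```text
t: 8.3
tool_pos: [628.2, 220.6, 35.4]
orientation: [[0.888, 0.458, -0.039], [0.458, -0.889, -0.026], [-0.046, 0.006, -0.999]]
wrist_force: [0.0, -1.0, -0.2]
gripper_width: 35.5
```

```bash
python3 -m pendant '[{"grip":1,"x":0,"y":-4,"z":-5,"twist":0},{"grip":1,"x":0,"y":0,"z":-5,"twist":0},{"grip":1,"x":0,"y":0,"z":0,"twist":0},{"grip":1,"x":0,"y":0,"z":0,"twist":0}]'; python3 - <<'E'
from h import *
im,d=viewer.get_image('side');cv2.imwrite('pics/s2.png',cv2.resize(im[90:270,210:450],None,fx=3,fy=3))
E
```

```text
t: 8.7
tool_pos: [628.6, 215.4, 24.9]
orientation: [[0.888, 0.458, -0.038], [0.457, -0.889, -0.027], [-0.046, 0.007, -0.999]]
wrist_force: [-0.1, -0.4, -0.0]
gripper_width: 35.0
```

View pics/s2.png

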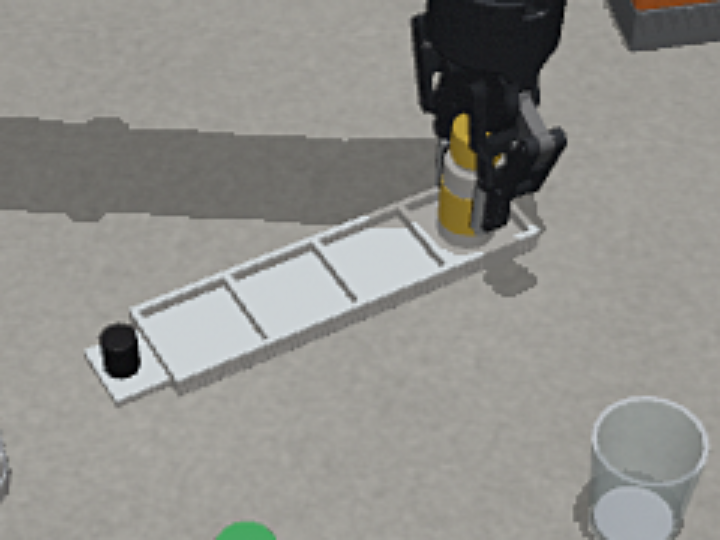

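Yellow stands within the far bay. Lower to contact and release.

```bash
python3 -m pendant '[{"grip":1,"x":0,"y":0,"z":-3,"twist":0},{"grip":1,"x":0,"y":0,"z":0,"twist":0}]';python3 -m pendant '[{"grip":0,"x":0,"y":0,"z":0,"twist":0},{"grip":-0.3,"x":0,"y":0,"z":0,"twist":0},{"grip":-0.4,"x":0,"y":0,"z":0,"twist":0},{"grip":-0.4,"x":0,"y":0,"z":20,"twist":0},{"grip":-0.4,"x":0,"y":0,"z":30,"twist":0},{"grip":-0.4,"x":0,"y":0,"z":40,"twist":0},{"grip":-0.4,"x":0,"y":0,"z":30,"twist":0},{"grip":-0.4,"x":0,"y":0,"z":0,"twist":0}]'
```

```text
t: 8.95
tool_pos: [629.6, 215.8, 24.0]
orientation: [[0.888, 0.458, -0.036], [0.457, -0.889, -0.026], [-0.044, 0.006, -0.999]]
wrist_force: [-0.9, 0.6, -0.0]
gripper_width: 35.1
t: 9.75
tool_pos: [627.5, 215.6, 145.7]
orientation: [[0.888, 0.458, -0.04], [0.457, -0.889, -0.028], [-0.048, 0.006, -0.999]]
wrist_force: [0.3, 0.2, -0.2]
gripper_width: 59.8
```

```bash
python3 -m pendant '[{"grip":-0.4,"x":-6,"y":-22,"z":3,"twist":0.06},{"grip":-0.4,"x":-13,"y":-44,"z":3,"twist":0.12},{"grip":-0.4,"x":-13,"y":-44,"z":3,"twist":0.12},{"grip":-0.4,"x":-13,"y":-44,"z":3,"twist":0.12},{"grip":-0.4,"x":-13,"y":-44,"z":3,"twist":0.12},{"grip":-0.4,"x":-13,"y":-44,"z":3,"twist":0.12},{"grip":-0.4,"x":-13,"y":-44,"z":3,"twist":0.12},{"grip":-0.4,"x":-13,"y":-44,"z":3,"twist":0.12},{"grip":-0.4,"x":-13,"y":-44,"z":3,"twist":0.12},{"grip":-0.4,"x":-5,"y":-20,"z":0,"twist":0.05}]'; python3 -m pendant '[{"grip":-0.4,"x":0,"y":0,"z":0,"twist":0},{"grip":-0.4,"x":0,"y":0,"z":0,"twist":0}]'
```

```text
t: 10.75
tool_pos: [502.0, -183.3, 166.4]
orientation: [[-0.036, 0.999, -0.001], [0.998, 0.035, -0.049], [-0.049, -0.002, -0.999]]
wrist_force: [0.5, -0.7, 1.1]
gripper_width: 59.5
t: 10.95
tool_pos: [499.4, -186.9, 165.7]
orientation: [[-0.026, 1.0, -0.002], [0.998, 0.025, -0.049], [-0.049, -0.004, -0.999]]
wrist_force: [0.8, 0.7, -0.0]
gripper_width: 59.8
```

```bash
python3 -m pendant '[{"grip":-0.4,"x":5,"y":-12,"z":-10,"twist":-0.02},{"grip":-0.4,"x":0,"y":0,"z":-25,"twist":0},{"grip":-0.4,"x":0,"y":0,"z":-20,"twist":0},{"grip":-0.4,"x":0,"y":0,"z":0,"twist":0},{"grip":-0.4,"x":0,"y":0,"z":0,"twist":0}]'
```

```text
t: 11.45
tool_pos: [509.7, -186.7, 107.1]
orientation: [[-0.018, 1.0, -0.003], [0.999, 0.018, -0.043], [-0.043, -0.004, -0.999]]
wrist_force: [-0.1, -0.1, 0.3]
gripper_width: 59.8
```

```bash
python3 -m pendant '[{"grip":-0.4,"x":-6,"y":-12,"z":0,"twist":-0.02},{"grip":-0.4,"x":0,"y":0,"z":0,"twist":0},{"grip":-0.4,"x":-2,"y":0,"z":-15,"twist":0},{"grip":-0.4,"x":-2,"y":0,"z":-15,"twist":0},{"grip":-0.4,"x":-2,"y":0,"z":-10,"twist":0},{"grip":-0.4,"x":0,"y":0,"z":0,"twist":0},{"grip":-0.4,"x":0,"y":0,"z":0,"twist":0}]'
```

```text
t: 12.15
tool_pos: [502.0, -200.2, 71.9]
orientation: [[0.004, 1.0, 0.008], [0.999, -0.003, -0.046], [-0.046, 0.008, -0.999]]
wrist_force: [1.3, 0.3, 1.1]
gripper_width: 59.6
```

```bash
python3 -m pendant '[{"grip":-0.4,"x":0,"y":0,"z":-15,"twist":0},{"grip":-0.4,"x":0,"y":0,"z":-15,"twist":0},{"grip":-0.4,"x":0,"y":0,"z":-10,"twist":0},{"grip":-0.4,"x":0,"y":0,"z":-5,"twist":0},{"grip":-0.4,"x":0,"y":0,"z":0,"twist":0}]'
```

```text
t: 12.65
tool_pos: [506.0, -201.6, 29.5]
orientation: [[0.004, 1.0, 0.016], [0.999, -0.003, -0.048], [-0.048, 0.016, -0.999]]
wrist_force: [-0.7, -0.5, 0.6]
gripper_width: 59.6
```

```bash
python3 -m pendant '[{"grip":-0.4,"x":-3,"y":3,"z":-7,"twist":0},{"grip":-0.4,"x":0,"y":0,"z":0,"twist":0},{"grip":1,"x":0,"y":0,"z":0,"twist":0},{"grip":1,"x":0,"y":0,"z":0,"twist":0},{"grip":1,"x":0,"y":0,"z":0,"twist":0},{"grip":1,"x":0,"y":0,"z":0,"twist":0}]' 40; python3 - <<'E'
from h import *
im,d=viewer.get_image('side');cv2.imwrite('pics/s3.png',cv2.resize(im[80:480,180:480],None,fx=1.5,fy=1.5))
E
```

```text
t: 13.25
tool_pos: [504.0, -198.7, 23.7]
orientation: [[0.004, 1.0, 0.019], [0.999, -0.003, -0.048], [-0.048, 0.019, -0.999]]
wrist_force: [0.9, -0.2, -0.9]
gripper_width: 35.4
```

View pics/s3.png

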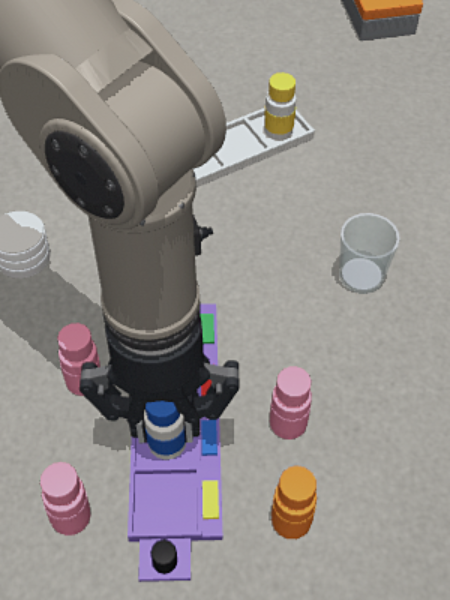

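Yellow stands upright in the far bay (282,105); blue (165,430) is gripped. Lift and carry.

```bash
python3 -m pendant '[{"grip":1,"x":0,"y":0,"z":15,"twist":0},{"grip":1,"x":0,"y":0,"z":35,"twist":0},{"grip":1,"x":0,"y":0,"z":40,"twist":0},{"grip":1,"x":0,"y":0,"z":25,"twist":0},{"grip":1,"x":0,"y":0,"z":10,"twist":0},{"grip":1,"x":0,"y":0,"z":0,"twist":0}]'; python3 -m pendant '[{"grip":1,"x":2,"y":20,"z":2,"twist":-0.06},{"grip":1,"x":8,"y":40,"z":3,"twist":-0.12},{"grip":1,"x":8,"y":40,"z":3,"twist":-0.12},{"grip":1,"x":8,"y":40,"z":3,"twist":-0.12},{"grip":1,"x":8,"y":40,"z":3,"twist":-0.12},{"grip":1,"x":8,"y":40,"z":3,"twist":-0.12},{"grip":1,"x":8,"y":40,"z":3,"twist":-0.12},{"grip":1,"x":8,"y":40,"z":3,"twist":-0.12},{"grip":1,"x":5,"y":20,"z":0,"twist":-0.06},{"grip":1,"x":0,"y":0,"z":0,"twist":0}]'
```

```text
t: 13.9
tool_pos: [500.9, -197.8, 150.8]
orientation: [[0.004, 1.0, 0.013], [0.999, -0.004, -0.047], [-0.047, 0.014, -0.999]]
wrist_force: [0.3, 0.3, -1.1]
gripper_width: 35.6
t: 14.9
tool_pos: [552.2, 134.4, 156.6]
orientation: [[0.845, 0.531, -0.06], [0.53, -0.847, -0.031], [-0.068, -0.006, -0.998]]
wrist_force: [-0.4, 1.3, -2.0]
gripper_width: 35.2
```

```bash
python3 -m pendant '[{"grip":1,"x":8,"y":20,"z":0,"twist":-0.02},{"grip":1,"x":8,"y":20,"z":-5,"twist":-0.02},{"grip":1,"x":4,"y":10,"z":-15,"twist":0},{"grip":1,"x":2,"y":5,"z":-20,"twist":0},{"grip":1,"x":0,"y":3,"z":-20,"twist":0},{"grip":1,"x":0,"y":0,"z":0,"twist":0},{"grip":1,"x":0,"y":0,"z":0,"twist":0}]'
```

```text
t: 15.6
tool_pos: [569.3, 180.2, 84.9]
orientation: [[0.867, 0.492, -0.076], [0.49, -0.871, -0.041], [-0.087, -0.002, -0.996]]
wrist_force: [0.4, 0.1, -0.8]
gripper_width: 35.5
```

```bash
python3 -m pendant '[{"grip":1,"x":6,"y":7,"z":-12,"twist":0},{"grip":1,"x":0,"y":2,"z":-10,"twist":0},{"grip":1,"x":0,"y":2,"z":-10,"twist":0},{"grip":1,"x":0,"y":0,"z":0,"twist":0},{"grip":1,"x":0,"y":0,"z":0,"twist":0}]';python3 - <<'E'
from bench import monitor
s=monitor.read_state();print(s['joint_positions'],s['ft_torque'])
E
```

```text
t: 16.1
tool_pos: [576.9, 189.6, 51.7]
orientation: [[0.869, 0.49, -0.074], [0.488, -0.872, -0.041], [-0.085, -0.001, -0.996]]
wrist_force: [0.5, -0.0, -0.7]
gripper_width: 35.0
[-47.7475806   42.93609994  44.67152737  86.18638248 -29.34246083
  68.36816646 -58.36665539] [ 0.04099021 -0.04737906 -0.03388958]
```

```bash
python3 -m pendant '[{"grip":1,"x":0,"y":-1,"z":-9,"twist":0},{"grip":1,"x":0,"y":0,"z":-8,"twist":0},{"grip":1,"x":0,"y":0,"z":-5,"twist":0},{"grip":1,"x":0,"y":0,"z":-1,"twist":0},{"grip":1,"x":0,"y":0,"z":0,"twist":0}]'
```

```text
t: 16.6
tool_pos: [577.2, 188.5, 27.3]
orientation: [[0.869, 0.49, -0.073], [0.488, -0.872, -0.041], [-0.084, -0.001, -0.997]]
wrist_force: [-0.7, -0.3, -1.5]
gripper_width: 35.2
```

```bash
python3 -m pendant '[{"grip":1,"x":-1,"y":-1,"z":-3,"twist":0},{"grip":1,"x":0,"y":0,"z":-1,"twist":0},{"grip":1,"x":0,"y":0,"z":0,"twist":0}]';python3 -m pendant '[{"grip":0,"x":0,"y":0,"z":0,"twist":0},{"grip":-0.3,"x":0,"y":0,"z":0,"twist":0},{"grip":-0.4,"x":0,"y":0,"z":0,"twist":0},{"grip":-0.4,"x":0,"y":0,"z":15,"twist":0},{"grip":-0.4,"x":0,"y":0,"z":30,"twist":0},{"grip":-0.4,"x":0,"y":0,"z":40,"twist":0},{"grip":-0.4,"x":0,"y":0,"z":30,"twist":0},{"grip":-0.4,"x":0,"y":0,"z":0,"twist":0},{"grip":-0.4,"x":0,"y":0,"z":0,"twist":0}]'
```

```text
t: 16.9
tool_pos: [576.4, 187.3, 24.0]
orientation: [[0.869, 0.49, -0.072], [0.488, -0.872, -0.04], [-0.083, -0.0, -0.997]]
wrist_force: [0.1, 0.5, -0.0]
gripper_width: 35.3
t: 17.8
tool_pos: [577.4, 186.7, 148.7]
orientation: [[0.869, 0.489, -0.067], [0.488, -0.872, -0.04], [-0.078, 0.002, -0.997]]
wrist_force: [-0.2, 0.6, -0.2]
gripper_width: 59.8
```

```bash
python3 -m pendant '[{"grip":-0.4,"x":-5,"y":-22,"z":2,"twist":0.07},{"grip":-0.4,"x":-5,"y":-22,"z":2,"twist":0.07},{"grip":-0.4,"x":-5,"y":-22,"z":2,"twist":0.07},{"grip":-0.4,"x":-5,"y":-22,"z":2,"twist":0.07},{"grip":-0.4,"x":-5,"y":-22,"z":2,"twist":0.07},{"grip":-0.4,"x":-5,"y":-22,"z":2,"twist":0.07},{"grip":-0.4,"x":-5,"y":-22,"z":2,"twist":0.07},{"grip":-0.4,"x":-5,"y":-22,"z":2,"twist":0.07}]'; python3 -m pendant '[{"grip":-0.4,"x":-5,"y":-22,"z":2,"twist":0.07},{"grip":-0.4,"x":-5,"y":-22,"z":2,"twist":0.07},{"grip":-0.4,"x":-5,"y":-22,"z":2,"twist":0.07},{"grip":-0.4,"x":-5,"y":-22,"z":2,"twist":0.07},{"grip":-0.4,"x":-5,"y":-22,"z":2,"twist":0.07},{"grip":-0.4,"x":-5,"y":-12,"z":0,"twist":0.05},{"grip":-0.4,"x":0,"y":0,"z":0,"twist":0},{"grip":-0.4,"x":0,"y":0,"z":0,"twist":0}]'
```

```text
t: 18.6
tool_pos: [531.1, 9.9, 159.2]
orientation: [[0.449, 0.893, -0.045], [0.89, -0.451, -0.073], [-0.086, -0.007, -0.996]]
wrist_force: [0.1, -0.1, -0.0]
gripper_width: 60.2
t: 19.4
tool_pos: [492.2, -120.3, 164.5]
orientation: [[0.058, 0.998, -0.025], [0.994, -0.06, -0.087], [-0.089, -0.02, -0.996]]
wrist_force: [-0.9, 0.2, -0.3]
gripper_width: 59.8
```

```bash
python3 -m pendant '[{"grip":-0.4,"x":9,"y":-16,"z":0,"twist":0.06},{"grip":-0.4,"x":0,"y":0,"z":0,"twist":0},{"grip":-0.4,"x":0,"y":0,"z":-20,"twist":0},{"grip":-0.4,"x":0,"y":0,"z":-20,"twist":0},{"grip":-0.4,"x":0,"y":0,"z":-10,"twist":0},{"grip":-0.4,"x":0,"y":0,"z":0,"twist":0},{"grip":-0.4,"x":0,"y":0,"z":0,"twist":0}]'
```

```text
t: 20.1
tool_pos: [502.9, -126.2, 111.2]
orientation: [[-0.006, 1.0, -0.023], [0.996, 0.004, -0.083], [-0.083, -0.023, -0.996]]
wrist_force: [-0.5, 0.1, 0.7]
gripper_width: 59.7
```

```bash
python3 -m pendant '[{"grip":-0.4,"x":0,"y":-12,"z":0,"twist":0},{"grip":-0.4,"x":0,"y":0,"z":0,"twist":0},{"grip":-0.4,"x":-2,"y":0,"z":-18,"twist":0},{"grip":-0.4,"x":-2,"y":0,"z":-18,"twist":0},{"grip":-0.4,"x":0,"y":0,"z":-18,"twist":0},{"grip":-0.4,"x":0,"y":0,"z":0,"twist":0},{"grip":-0.4,"x":0,"y":0,"z":0,"twist":0}]'
```

```text
t: 20.8
tool_pos: [503.6, -142.2, 61.7]
orientation: [[-0.001, 1.0, -0.01], [0.996, 0.0, -0.085], [-0.085, -0.011, -0.996]]
wrist_force: [-0.3, 0.2, 0.3]
gripper_width: 59.9
```

```bash
python3 -m pendant '[{"grip":-0.4,"x":-1,"y":4,"z":-15,"twist":0},{"grip":-0.4,"x":-1,"y":0,"z":-12,"twist":0},{"grip":-0.4,"x":-1,"y":0,"z":-7,"twist":0},{"grip":-0.4,"x":0,"y":0,"z":0,"twist":0},{"grip":-0.4,"x":0,"y":0,"z":0,"twist":0}]'
```

```text
t: 21.3
tool_pos: [504.3, -140.2, 30.9]
orientation: [[0.0, 1.0, -0.002], [0.996, -0.001, -0.087], [-0.087, -0.002, -0.996]]
wrist_force: [0.9, 0.6, 1.3]
gripper_width: 60.1
```

```bash
python3 - <<'E'
from h import *
im,d=viewer.get_image('side');cv2.imwrite('pics/s4.png',cv2.resize(im[130:450,180:440],None,fx=1.85,fy=1.85))
E
```

```text
(no output)
```

View pics/s4.png

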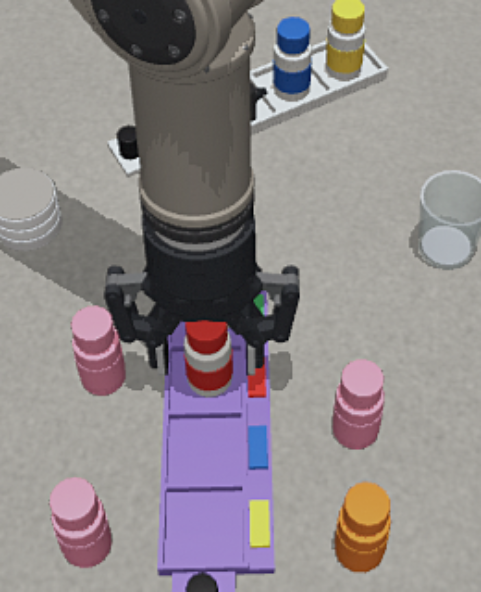

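Yellow and blue stand upright in the two bays farthest from the white knob; red at (208,355) is centred between the fingers. Grip and lift.

```bash
python3 -m pendant '[{"grip":-0.4,"x":0,"y":2,"z":-3,"twist":0},{"grip":-0.4,"x":0,"y":0,"z":0,"twist":0},{"grip":1,"x":0,"y":0,"z":0,"twist":0},{"grip":1,"x":0,"y":0,"z":0,"twist":0},{"grip":1,"x":0,"y":0,"z":0,"twist":0},{"grip":1,"x":0,"y":0,"z":0,"twist":0}]' 40; python3 -m pendant '[{"grip":1,"x":0,"y":0,"z":15,"twist":0},{"grip":1,"x":0,"y":0,"z":35,"twist":0},{"grip":1,"x":0,"y":0,"z":40,"twist":0},{"grip":1,"x":0,"y":0,"z":25,"twist":0},{"grip":1,"x":0,"y":0,"z":10,"twist":0},{"grip":1,"x":0,"y":0,"z":0,"twist":0},{"grip":1,"x":0,"y":0,"z":0,"twist":0}]'
```

```text
t: 21.95
tool_pos: [505.5, -138.2, 29.1]
orientation: [[0.0, 1.0, 0.001], [0.996, -0.0, -0.087], [-0.087, 0.001, -0.996]]
wrist_force: [0.1, 0.1, -1.6]
gripper_width: 35.1
t: 22.65
tool_pos: [501.3, -137.2, 154.9]
orientation: [[0.001, 1.0, -0.007], [0.996, -0.001, -0.086], [-0.086, -0.007, -0.996]]
wrist_force: [0.1, -0.1, -0.5]
gripper_width: 35.0
```

```bash
python3 -m pendant '[{"grip":1,"x":2,"y":14,"z":1,"twist":-0.05},{"grip":1,"x":3,"y":28,"z":2,"twist":-0.1},{"grip":1,"x":3,"y":28,"z":2,"twist":-0.1},{"grip":1,"x":3,"y":28,"z":2,"twist":-0.1},{"grip":1,"x":3,"y":28,"z":2,"twist":-0.1},{"grip":1,"x":3,"y":28,"z":2,"twist":-0.1},{"grip":1,"x":3,"y":28,"z":2,"twist":-0.1},{"grip":1,"x":3,"y":28,"z":2,"twist":-0.1},{"grip":1,"x":3,"y":28,"z":2,"twist":-0.1},{"grip":1,"x":3,"y":20,"z":2,"twist":-0.1}]';python3 -m pendant '[{"grip":1,"x":0,"y":5,"z":0,"twist":-0.05},{"grip":1,"x":0,"y":0,"z":0,"twist":0},{"grip":1,"x":0,"y":0,"z":0,"twist":0}]'
```

```text
t: 23.65
tool_pos: [516.6, 126.4, 155.5]
orientation: [[0.836, 0.538, -0.109], [0.538, -0.842, -0.033], [-0.11, -0.031, -0.993]]
wrist_force: [-0.5, 0.5, -0.9]
gripper_width: 34.9
t: 23.95
tool_pos: [513.7, 135.8, 149.4]
orientation: [[0.858, 0.499, -0.12], [0.499, -0.866, -0.031], [-0.119, -0.034, -0.992]]
wrist_force: [-0.1, 0.1, -0.7]
gripper_width: 35.0
```

```bash
python3 -m pendant '[{"grip":1,"x":8,"y":18,"z":0,"twist":0},{"grip":1,"x":1,"y":3,"z":-10,"twist":0},{"grip":1,"x":0,"y":2,"z":-20,"twist":0},{"grip":1,"x":0,"y":2,"z":-20,"twist":0},{"grip":1,"x":0,"y":2,"z":-15,"twist":0},{"grip":1,"x":0,"y":0,"z":0,"twist":0},{"grip":1,"x":0,"y":0,"z":0,"twist":0}]'
```

```text
t: 24.65
tool_pos: [519.5, 154.4, 77.3]
orientation: [[0.86, 0.494, -0.127], [0.493, -0.869, -0.036], [-0.128, -0.032, -0.991]]
wrist_force: [-0.0, 0.5, -0.6]
gripper_width: 35.0
```

```bash
python3 -m pendant '[{"grip":1,"x":1,"y":3,"z":-15,"twist":0},{"grip":1,"x":0,"y":1,"z":-15,"twist":0},{"grip":1,"x":0,"y":1,"z":-10,"twist":0},{"grip":1,"x":0,"y":0,"z":-2,"twist":0},{"grip":1,"x":0,"y":0,"z":0,"twist":0}]'; python3 - <<'E'
from h import *
im,d=viewer.get_image('side');cv2.imwrite('pics/s5.png',cv2.resize(im[90:270,210:450],None,fx=3,fy=3))
E
```

```text
t: 25.15
tool_pos: [521.6, 159.3, 33.0]
orientation: [[0.861, 0.493, -0.125], [0.493, -0.869, -0.036], [-0.126, -0.031, -0.992]]
wrist_force: [0.6, -0.8, -0.7]
gripper_width: 34.7
```

View pics/s5.png

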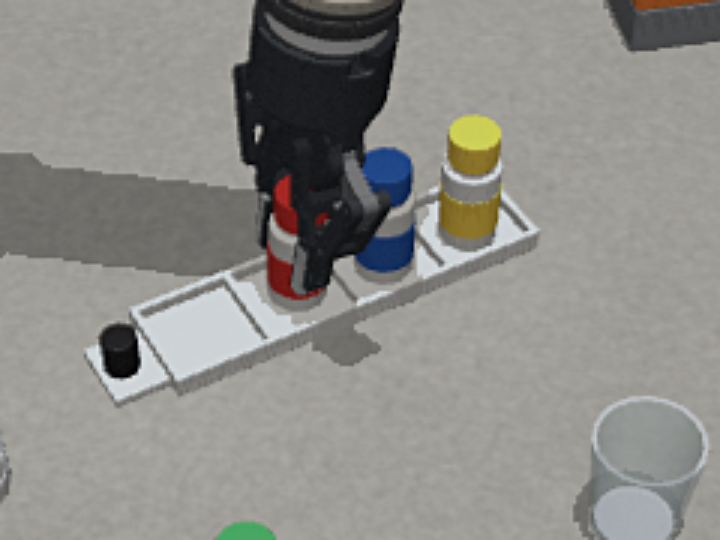

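Red hangs upright inside its bay, clear of blue. Lower and release.

```bash
python3 -m pendant '[{"grip":1,"x":0,"y":-1,"z":-4,"twist":0},{"grip":1,"x":0,"y":0,"z":-2,"twist":0},{"grip":1,"x":0,"y":0,"z":0,"twist":0}]';python3 -m pendant '[{"grip":0.1,"x":0,"y":0,"z":0,"twist":0},{"grip":-0.2,"x":0,"y":0,"z":0,"twist":0},{"grip":-0.4,"x":0,"y":0,"z":0,"twist":0},{"grip":-0.4,"x":0,"y":0,"z":15,"twist":0},{"grip":-0.4,"x":0,"y":0,"z":30,"twist":0},{"grip":-0.4,"x":0,"y":0,"z":40,"twist":0},{"grip":-0.4,"x":0,"y":0,"z":30,"twist":0},{"grip":-0.4,"x":0,"y":0,"z":0,"twist":0},{"grip":-0.4,"x":0,"y":0,"z":0,"twist":0}]'
```

```text
t: 25.5
tool_pos: [523.0, 158.6, 30.6]
orientation: [[0.861, 0.494, -0.122], [0.494, -0.869, -0.033], [-0.123, -0.032, -0.992]]
wrist_force: [0.3, 0.3, -1.1]
gripper_width: 35.0
t: 26.4
tool_pos: [523.2, 157.5, 153.8]
orientation: [[0.862, 0.493, -0.12], [0.493, -0.87, -0.033], [-0.12, -0.03, -0.992]]
wrist_force: [0.3, 1.0, -1.2]
gripper_width: 59.9
```

```bash
python3 -m pendant '[{"grip":-0.4,"x":-2,"y":-22,"z":2,"twist":0.1},{"grip":-0.4,"x":-2,"y":-24,"z":2,"twist":0.1},{"grip":-0.4,"x":-2,"y":-24,"z":2,"twist":0.1},{"grip":-0.4,"x":-2,"y":-24,"z":2,"twist":0.1},{"grip":-0.4,"x":-2,"y":-24,"z":2,"twist":0.1},{"grip":-0.4,"x":-2,"y":-24,"z":2,"twist":0.1},{"grip":-0.4,"x":-2,"y":-24,"z":2,"twist":0.1},{"grip":-0.4,"x":-2,"y":-24,"z":2,"twist":0.1},{"grip":-0.4,"x":-2,"y":-24,"z":2,"twist":0.1},{"grip":-0.4,"x":-2,"y":-10,"z":0,"twist":0.07}]'; python3 -m pendant '[{"grip":-0.4,"x":0,"y":0,"z":0,"twist":0},{"grip":-0.4,"x":0,"y":0,"z":0,"twist":0}]'
```

```text
t: 27.4
tool_pos: [494.9, -72.2, 164.8]
orientation: [[0.034, 0.998, -0.05], [0.991, -0.04, -0.129], [-0.13, -0.045, -0.99]]
wrist_force: [1.1, -0.9, 0.1]
gripper_width: 59.6
t: 27.6
tool_pos: [492.9, -73.7, 163.7]
orientation: [[0.039, 0.998, -0.053], [0.991, -0.046, -0.128], [-0.13, -0.048, -0.99]]
wrist_force: [-0.3, -0.2, -0.5]
gripper_width: 59.5
```

```bash
python3 -m pendant '[{"grip":-0.4,"x":9,"y":-9,"z":0,"twist":0.05},{"grip":-0.4,"x":0,"y":0,"z":0,"twist":0},{"grip":-0.4,"x":0,"y":-3,"z":-20,"twist":0},{"grip":-0.4,"x":0,"y":-3,"z":-20,"twist":0},{"grip":-0.4,"x":0,"y":-2,"z":-10,"twist":0},{"grip":-0.4,"x":0,"y":0,"z":0,"twist":0},{"grip":-0.4,"x":0,"y":0,"z":0,"twist":0}]'
```

```text
t: 28.3
tool_pos: [502.5, -82.6, 110.2]
orientation: [[-0.012, 0.999, -0.051], [0.992, 0.006, -0.127], [-0.127, -0.052, -0.991]]
wrist_force: [0.4, -0.5, 0.2]
gripper_width: 59.9
```

```bash
python3 -m pendant '[{"grip":-0.4,"x":0,"y":0,"z":-18,"twist":0},{"grip":-0.4,"x":0,"y":0,"z":-18,"twist":0},{"grip":-0.4,"x":0,"y":0,"z":-15,"twist":0},{"grip":-0.4,"x":0,"y":0,"z":0,"twist":0},{"grip":-0.4,"x":0,"y":0,"z":0,"twist":0}]'
```

```text
t: 28.8
tool_pos: [507.1, -80.5, 62.5]
orientation: [[-0.013, 0.999, -0.041], [0.992, 0.007, -0.126], [-0.126, -0.042, -0.991]]
wrist_force: [0.5, -0.2, 0.2]
gripper_width: 59.8
```

```bash
python3 -m pendant '[{"grip":-0.4,"x":-3,"y":-3,"z":-13,"twist":0},{"grip":-0.4,"x":-1,"y":0,"z":-12,"twist":0},{"grip":-0.4,"x":-1,"y":0,"z":-7,"twist":0},{"grip":-0.4,"x":0,"y":0,"z":0,"twist":0},{"grip":-0.4,"x":0,"y":0,"z":0,"twist":0}]'; python3 - <<'E'
from h import *
im,d=viewer.get_image('side');cv2.imwrite('pics/s6.png',cv2.resize(im[130:400,180:440],None,fx=2.2,fy=2.2))
E
```

```text
t: 29.3
tool_pos: [506.1, -83.0, 33.4]
orientation: [[-0.013, 0.999, -0.032], [0.992, 0.009, -0.126], [-0.125, -0.034, -0.992]]
wrist_force: [-0.6, -0.4, 0.6]
gripper_width: 59.7
```

View pics/s6.png

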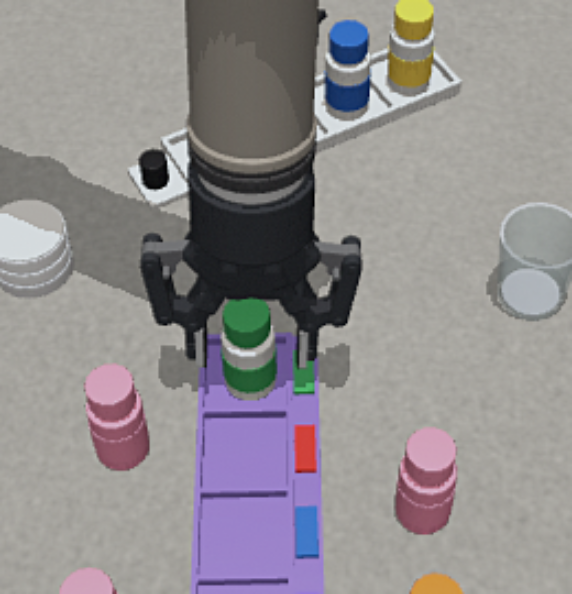

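Green (248,350) is centred between the fingers (197, 305). Grip and lift.

```bash
python3 -m pendant '[{"grip":-0.4,"x":-2,"y":0,"z":-6,"twist":0},{"grip":-0.4,"x":0,"y":0,"z":0,"twist":0},{"grip":1,"x":0,"y":0,"z":0,"twist":0},{"grip":1,"x":0,"y":0,"z":0,"twist":0},{"grip":1,"x":0,"y":0,"z":0,"twist":0},{"grip":1,"x":0,"y":0,"z":0,"twist":0}]' 40; python3 -m pendant '[{"grip":1,"x":0,"y":0,"z":15,"twist":0},{"grip":1,"x":0,"y":0,"z":35,"twist":0},{"grip":1,"x":0,"y":0,"z":40,"twist":0},{"grip":1,"x":0,"y":0,"z":25,"twist":0},{"grip":1,"x":0,"y":0,"z":10,"twist":0},{"grip":1,"x":0,"y":0,"z":0,"twist":0},{"grip":1,"x":0,"y":0,"z":0,"twist":0}]'
```

```text
t: 29.95
tool_pos: [504.8, -82.9, 28.0]
orientation: [[-0.013, 0.999, -0.031], [0.992, 0.009, -0.125], [-0.125, -0.032, -0.992]]
wrist_force: [-0.6, -0.1, -0.1]
gripper_width: 35.2
t: 30.65
tool_pos: [501.5, -82.4, 154.4]
orientation: [[-0.013, 0.999, -0.037], [0.992, 0.008, -0.125], [-0.125, -0.038, -0.991]]
wrist_force: [-0.5, 1.2, -0.4]
gripper_width: 34.8
```

```bash
python3 -m pendant '[{"grip":1,"x":-2,"y":15,"z":1,"twist":-0.06},{"grip":1,"x":-3,"y":21,"z":2,"twist":-0.1},{"grip":1,"x":-3,"y":21,"z":2,"twist":-0.1},{"grip":1,"x":-3,"y":21,"z":2,"twist":-0.1},{"grip":1,"x":-3,"y":21,"z":2,"twist":-0.1},{"grip":1,"x":-3,"y":21,"z":2,"twist":-0.1},{"grip":1,"x":-3,"y":21,"z":2,"twist":-0.1},{"grip":1,"x":-3,"y":21,"z":2,"twist":-0.1},{"grip":1,"x":-3,"y":16,"z":2,"twist":-0.1},{"grip":1,"x":-3,"y":10,"z":2,"twist":-0.08}]';python3 -m pendant '[{"grip":1,"x":0,"y":0,"z":0,"twist":0},{"grip":1,"x":0,"y":0,"z":0,"twist":0}]'
```

```text
t: 31.65
tool_pos: [458.4, 110.3, 156.0]
orientation: [[0.815, 0.557, -0.157], [0.56, -0.828, -0.035], [-0.15, -0.06, -0.987]]
wrist_force: [0.7, -0.5, -1.1]
gripper_width: 34.8
t: 31.85
tool_pos: [456.4, 111.2, 153.0]
orientation: [[0.812, 0.561, -0.162], [0.563, -0.826, -0.038], [-0.155, -0.061, -0.986]]
wrist_force: [0.7, 0.4, -0.0]
gripper_width: 34.7
```

```bash
python3 -m pendant '[{"grip":1,"x":10,"y":13,"z":0,"twist":-0.03},{"grip":1,"x":1,"y":2,"z":-10,"twist":0},{"grip":1,"x":0,"y":2,"z":-20,"twist":0},{"grip":1,"x":0,"y":2,"z":-20,"twist":0},{"grip":1,"x":0,"y":1,"z":-15,"twist":0},{"grip":1,"x":0,"y":0,"z":0,"twist":0},{"grip":1,"x":0,"y":0,"z":0,"twist":0}]'
```

```text
t: 32.55
tool_pos: [464.1, 123.4, 80.3]
orientation: [[0.827, 0.536, -0.171], [0.537, -0.842, -0.04], [-0.166, -0.059, -0.984]]
wrist_force: [-0.1, -0.8, -0.8]
gripper_width: 34.7
```

```bash
python3 -m pendant '[{"grip":1,"x":3,"y":4,"z":-15,"twist":0},{"grip":1,"x":0,"y":1,"z":-15,"twist":0},{"grip":1,"x":0,"y":1,"z":-12,"twist":0},{"grip":1,"x":0,"y":0,"z":-2,"twist":0},{"grip":1,"x":0,"y":0,"z":0,"twist":0}]'; python3 - <<'E'
from h import *
im,d=viewer.get_image('side');cv2.imwrite('pics/s7.png',cv2.resize(im[90:270,210:450],None,fx=3,fy=3))
E
```

```text
t: 33.05
tool_pos: [467.9, 129.1, 33.3]
orientation: [[0.827, 0.536, -0.17], [0.538, -0.842, -0.04], [-0.164, -0.059, -0.985]]
wrist_force: [-0.5, 0.2, -0.0]
gripper_width: 35.3
```

View pics/s7.png

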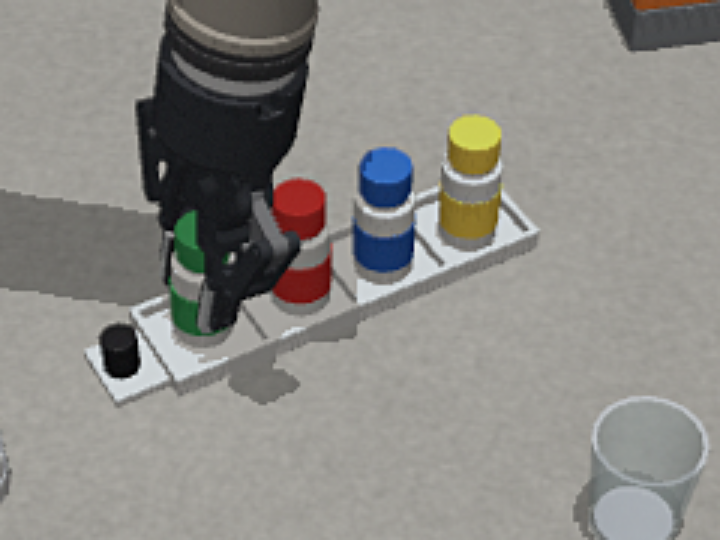

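Green is inside the last bay next to the knob; others upright. Lower, release, retreat upward and away.

```bash
python3 -m pendant '[{"grip":1,"x":0,"y":-1,"z":-4,"twist":0},{"grip":1,"x":0,"y":0,"z":-2,"twist":0},{"grip":1,"x":0,"y":0,"z":0,"twist":0}]';python3 -m pendant '[{"grip":0.1,"x":0,"y":0,"z":0,"twist":0},{"grip":-0.2,"x":0,"y":0,"z":0,"twist":0},{"grip":-0.4,"x":0,"y":0,"z":0,"twist":0},{"grip":-0.4,"x":0,"y":0,"z":15,"twist":0},{"grip":-0.4,"x":0,"y":0,"z":30,"twist":0},{"grip":-0.4,"x":0,"y":0,"z":40,"twist":0},{"grip":-0.4,"x":0,"y":0,"z":40,"twist":0},{"grip":-0.4,"x":0,"y":-30,"z":20,"twist":0},{"grip":-0.4,"x":0,"y":-30,"z":0,"twist":0},{"grip":-0.4,"x":0,"y":0,"z":0,"twist":0}]'; python3 -m pendant '[{"grip":-0.4,"x":0,"y":-40,"z":0,"twist":0},{"grip":-0.4,"x":0,"y":-40,"z":0,"twist":0},{"grip":-0.4,"x":0,"y":0,"z":0,"twist":0}]'
python3 - <<'E'
from h import *
im,d=viewer.get_image('top');a=cv2.resize(im[120:370,110:330],None,fx=1.8,fy=1.8)
im,d=viewer.get_image('side');b=cv2.resize(im[110:290,200:450],None,fx=1.6,fy=1.6);b=cv2.copyMakeBorder(b,0,450-b.shape[0],0,0,0)
cv2.imwrite('pics/f.png',np.hstack([a,b]))
E
```

```text
t: 33.4
tool_pos: [468.7, 128.0, 28.9]
orientation: [[0.827, 0.536, -0.168], [0.538, -0.842, -0.038], [-0.162, -0.059, -0.985]]
wrist_force: [1.0, -0.3, -0.4]
gripper_width: 35.0
t: 34.4
tool_pos: [469.3, 65.7, 186.2]
orientation: [[0.827, 0.538, -0.162], [0.539, -0.841, -0.038], [-0.157, -0.055, -0.986]]
wrist_force: [-0.0, -0.5, -0.5]
gripper_width: 59.5
t: 34.7
tool_pos: [470.0, -14.5, 188.8]
orientation: [[0.826, 0.541, -0.157], [0.542, -0.839, -0.036], [-0.152, -0.055, -0.987]]
wrist_force: [-0.9, -0.4, -0.2]
gripper_width: 59.4
```

View pics/f.png

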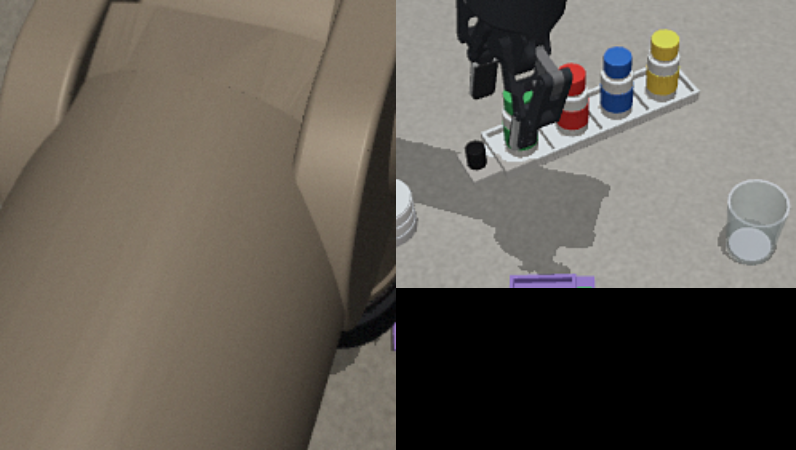

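The gripper still hides green; move away further and verify.

```bash
python3 -m pendant '[{"grip":-0.4,"x":0,"y":-40,"z":5,"twist":0},{"grip":-0.4,"x":0,"y":-45,"z":5,"twist":0},{"grip":-0.4,"x":0,"y":-45,"z":5,"twist":0},{"grip":-0.4,"x":0,"y":-45,"z":5,"twist":0},{"grip":-0.4,"x":0,"y":-45,"z":5,"twist":0},{"grip":-0.4,"x":0,"y":-40,"z":0,"twist":0},{"grip":-0.4,"x":0,"y":0,"z":0,"twist":0}]'
python3 - <<'E'
from h import *
im,d=viewer.get_image('top');a=cv2.resize(im[120:370,110:330],None,fx=1.8,fy=1.8)
H={'red':((0,150,60),(5,255,255)),'yel':((24,130,70),(34,255,255)),'blu':((100,120,50),(120,255,255)),'grn':((50,110,40),(78,255,255))}
m=viewer.camera_model('top')
for c in H:
  for b in blobs(im,*H[c]):
    if b[0][0]<320: print(c,b[0],pix(m,b[0],84).round(1)[0][:2])
im,d=viewer.get_image('side');b=cv2.resize(im[110:290,200:450],None,fx=1.6,fy=1.6);b=cv2.copyMakeBorder(b,0,450-b.shape[0],0,0,0)
cv2.imwrite('pics/f2.png',np.hstack([a,b]))
E
```

```text
t: 35.5
tool_pos: [475.3, -257.4, 212.1]
orientation: [[0.803, 0.574, -0.159], [0.578, -0.816, -0.028], [-0.146, -0.07, -0.987]]
wrist_force: [-0.8, 1.0, -0.3]
gripper_width: 60.0
red (np.float64(185.1), np.float64(274.2)) [526.7 159.9]
yel (np.float64(150.7), np.float64(206.5)) [628.6 213.6]
blu (np.float64(168.2), np.float64(240.8)) [576.3 185.9]
grn (np.float64(205.0), np.float64(312.0)) [472.2 130. ]
```

View pics/f2.png

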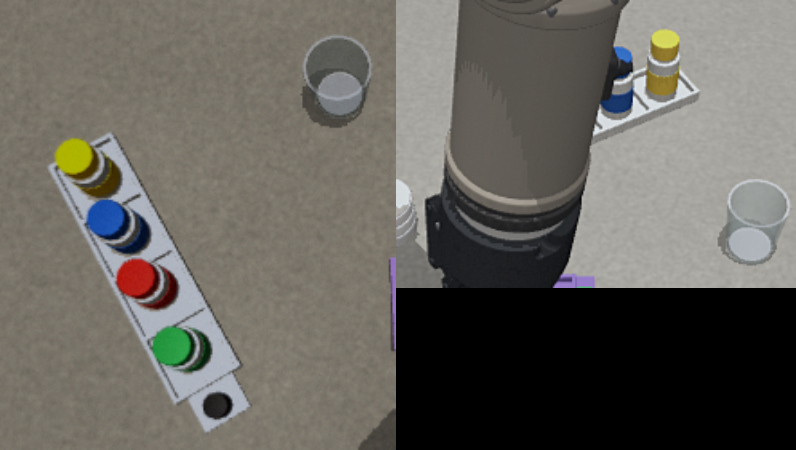

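The four caps sit within 5 mm of their bay centres, so the bottles are upright and in the right order, and the beaker hasn't moved.

```bash
python3 -c "
from bench import env
print(env.close_job())"
```

```text
the job is handed in; nothing more can be done
None
```

All four bottles were moved to the white rack in reverse order. From the bay farthest from the knob to the one next to it, they stand yellow, blue, red, green. I handed the job in at about 35.6 s; `close_job()` gives no verdict.

**Last checks:** The final top view shows one upright bottle per bay. The measured cap centres are about 1–5 mm from the bay centres, with red the furthest off. The beaker stands in the same place as at the start. The gripper was open, up at about z = 210 mm and clear of everything. Wrist forces in the readings after each move stayed within about 3 N.

**What was not clean:**
- **Tool tilt:** The tool tilted more with each carry, up to about 10° by the last placing. I could not correct it with the available moves. The bottles themselves should have leaned only about 2–3° while carried.
- **Release height:** Bottles were let go on height readings, with no clear contact force, so each may have dropped 1–2 mm onto its bay floor.
- **Side view:** In the last side picture the arm hid green and red, so their final check comes from the top view. Red also showed upright in earlier side views after its release.

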